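# Spring open the lid of the wide bearing holder

## Robot

A 6-joint arm with a two-finger parallel gripper is mounted at the origin on a cart in front of the work surface, level with it; the furniture and walls round the work are solid. World frame = base frame: x ahead of the robot, y to its left, z up, the work surface at z = 0. Lengths are in m, angles in rad, forces in N, time in s.
With the tool pointing down it reaches from about 0.35 to 0.775 m from the base axis. Payload 5.5 kg.
Tool frame: the origin (TCP) lies at the very end of the fingers, on their centre line; the grasp point (between the pads) lies ctrl.tcp_to_grasp behind it (ctrl.tcp_to_grasp is the distance from the TCP to the grasp point, in m); x points along the fingers, z is the direction in which the jaws open and shut, and the axes are right-handed (so a half turn about x gives the same grasp; the last joint's range is limited). The gripper opens to 85 mm and grips with 20 to 120 N. Pads are 22 mm wide; open, the fingers measure 114 mm over their backs; the gripper's body (76 mm by 85 mm) begins 54 mm behind the grasp point. The pads swing forward as they close: fully open they stand 13 mm farther back than shut.
Start: joints at [0.983, 0.313, 0.046, 1.304, 0, 1.431], TCP at [0.249, 0.518, 0.231] pointing down, gripper open.
Joint ranges: [-2.76, 2.76], [-0.86, 1.69], [-1.03, 1.26], [-2.2, 2.34], [-1.47, 1.5], [-3.14, 3.14]. Speed limits (rad/s): [2.57, 2.57, 3.14, 3.14, 3.14, 3.14].

## Interface

Orientations are given as a rotation vector (axis times angle).
In Python, from rig import readout, eyes, ctrl gives the robot as it stands. The module is installed in compiled form; this text tells all that it offers.
- The arm moves only by the tool arm_command, never from a script. Its argument "commands" is a list that holds one entry, the list of rows, each a list of 4 numbers: the shift along the tool's x, y, z in units of 0.04 m (1.0 is 0.04 m), then the turn about the tool's x in units of 0.12 rad (1.0 is 0.12 rad). A call has exactly 8 rows; each row shifts and turns the commanded pose from where the row before left it, along the tool's axes as they then stand; what a row does not reach is not made up. A row lasts 1/12 s, in which the tool goes at most 41.7 mm and 7.16 degrees, less where a joint would pass 70% of its speed; a pose out of reach is approached as far as the arm can. A call with a number of a shift or a turn outside -1 to 1 is refused whole. A call with a gripper value outside its range is refused whole. "gripper" is the closure, from 0 (fully open) to 1 (shut), set as the call begins (left out, the last holds). The fingers move at their own pace and stop on an object; "newtons" is the grip in N (left out, the last holds). Time passes only in rows, so rows that do not move let the fingers close, or fill a call up. It gives the time, the measured TCP pose, the force and the opening at its end, in the units of the state.
- readout.observe(): the state, without advancing time (a new reading comes with each control period).
- eyes.snapshot(name): name is "scene" or "top" or "wrist"; returns a dict with "img" (480x640x3 uint8, blue, green, red), "camera_matrix" (3x3 intrinsics, pixels), "distortion" ([k1, k2, p1, p2, k3] as OpenCV has them; the pictures are not rectified), "origin" and "attitude" of the camera in the world. Camera axes: x right, y down, z forward; pixel columns grow to the right and rows downward; lengths in m; the calibration is good to about 2 mm. A picture is of the moment at which its call begins. There is no depth.
- ctrl.close_job(): hands the job in, once; it reports no verdict.
Trained networks look in a picture, given as the dict that the camera call returned (one of the last four; its "shot" number tells which), for a name from the list of things; names that differ only in an ending like _2 or _b are one class to them, and where a whole thing is asked for, a point or a joint stands for the part that bears it (a point fixed in the world has none). Each returns a list of dicts, best first, with "confidence" (0 to 1); they miss things now and then, are a little off and sometimes report something else, mostly with a low value. They report only what shows in the picture. A call takes as long as a camera call.
- eyes.find_in(picture, name): "centre" ([column, row] as shares, 0 to 1, of the picture: columns of its width, rows of its height, amid what is visible of it).
- eyes.spot_point(picture, name): "centre" ([column, row] as shares, 0 to 1, of the picture: columns of its width, rows of its height: a listed point, or the origin of a listed thing).
The state is a dict: "t": time; "qpos": joint angles; "qd": joint speeds; "joint_efforts": joint torques, N m; "eef_pos": TCP position; "tool_rot": TCP orientation; "force": force on the tool from outside, world axes, zero at the start; "ft_torque": the same for the moment, N m; "finger_gap": finger opening in m.
Only numpy, scipy, OpenCV 4.12 (cv2) and the standard library are available. Lean on these libraries where they do the work, as an engineer would, in place of code of your own. Each camera call takes 0.05 s, during which the arm holds its last target. There are 200 camera calls.

## Task

Press down the release tab on the front of the wider of the two bearing holders so that its lid springs up by itself, then push the lid over to the back until it is fully open and stays there. Only press and push: do not take the lid between the fingers, do not touch the bearing inside, leave the narrow holder shut with its tab unpressed, and leave the other things on the table where they are.

Things in the scene. Friction and masses are not known exactly. Their poses are not given: they have to be found in the camera images.
- wide_holder: the wider bearing holder, fixed to the table: an aluminium box 110 mm deep (x) by 130 mm wide (y) by 45 mm high with a grey lid, the one to open; a loose bearing lies on its floor, 20 mm in front of its centre and 30 mm to +y. Origin: centre of its underside. Its own x points to the back (the hinge side), y along its width, z up; the latch and tab are at the middle of its front (-x) face
- wide_pad (a point): the place to press: top of the wide holder's release tab, 100 mm in front of the holder's centre, 32 mm up. The tab is a dark steel plate 26 mm wide, 6 mm thick, level, from 65 to 116 mm in front of the centre. Behind it a hook at 57 to 69 mm, 57 mm high, holds the lid's tongue and swings 9 mm to the front as the tab goes down: press the outer half. Axes: the holder's, turning with the tab
- wide_tab (a joint): angle of the wide holder's release tab: 0 at rest, 0.25 fully down (the pad then is about 9 mm lower). The latch lets go at about 0.14 (5 mm down, 4 N); fully down takes about 6 N at the pad; it springs back when let go
- wide_lid_hinge (a point): middle of the wide holder's lid hinge line, at 55 mm behind the holder's centre and 45 mm up; the hinge line runs along the holder's y. It is a fixed point with the holder's axes
- wide_lid_edge (a point): middle of the lower front edge of the wide lid, 110 mm from the hinge line. Lid plate 6 mm thick and 130 mm wide; a steel tongue 22 mm wide stands 7.5 mm further out at its middle. Axes move with the lid: x from this edge to the hinge, z out of the lid's outer face (up when shut)
- wide_lid (a joint): angle of the wide lid: 0 shut and latched, about 0.71 after it springs up (front edge then 116 mm above the table), 1.57 upright, 1.85 fully open at its stop. Let go below 1.45 it falls back to 0.71; past 1.7 it falls open and stays. It turns easily (1 N); at first lift as well as push, in an arc about the hinge, for a level push at its edge rubs (6 N or more)
- narrow_holder: the narrow bearing holder, fixed to the table: an aluminium box 110 mm deep (x) by 80 mm wide (y) by 45 mm high with a grey lid, to be left shut; it has the same mechanism. Origin: centre of its underside. Its own x points to the back (the hinge side), y along its width, z up; the latch and tab are at the middle of its front (-x) face
- narrow_tab (a joint): angle of the narrow holder's release tab, 0 at rest; to stay unpressed
- narrow_lid (a joint): angle of the narrow holder's lid, 0 shut; to stay shut
- seated_bearing: steel ball bearing, 29 mm across and 10 mm high, loose on the floor of the wide holder under its lid; origin at the centre of its underside. Not to be touched
- front_bearing: steel ball bearing 29 mm across, 10 mm high, loose on the table in front of and between the holders; origin at the centre of its underside. Bystander
- rear_bearing: steel ball bearing 29 mm across, 12 mm high, loose on the table behind the holders; origin at the centre of its underside. Bystander
- micrometer: micrometer with green frame, 61 x 130 x 16 mm, lying loose at the right; origin at the centre of its underside. Bystander
- marker: blue marker pen, 137 mm long and 16 mm thick, lying loose at the left; origin at the centre of its underside. Bystander
- screwdriver: screwdriver with red handle, 209 mm long, 31 mm high, lying loose behind the holders; origin at the centre of its underside. Bystander

How it is judged:
On the way, in this order (a step that is already met when the one before it is completed fails the run):
1. the tab has let the wide lid go and it has sprung part way up, not yet pushed (value of joint wide_lid between 0.4 and 1.1 rad), for 0.2 s.
2. the wide lid is fully open (value of joint wide_lid above 1.75 rad), for 0.2 s.
At the end, for the whole second after the job is handed in: The wide lid stands still, fully open (past 1.75 rad of 1.85), its tab is back up, the narrow holder is shut, the bearing in the wide holder lies within 12 mm and all the other loose things within 20 mm of where they were (value of joint wide_lid above 1.75 rad and velocity of joint wide_lid below 0.1 rad/s and value of joint each of wide_tab, narrow_lid, narrow_tab below 0.05 rad and distance of seated_bearing from where it was at the start of the episode below 0.012 m and distance of each of front_bearing, rear_bearing, micrometer, marker, screwdriver from where it was at the start of the episode below 0.02 m); the robot touches nothing.
It fails at once if the wide lid is gripped (the point between the finger pads is inside the lid plate while the fingers press on it) (contact force between the fingers and wide_lid above 1 N and z of the grasp point in the frame of wide_lid_edge between 0 and 0.006 m and x of the grasp point in the frame of wide_lid_edge between 0 and 0.108 m and y of the grasp point in the frame of wide_lid_edge between -0.065 and 0.065 m).
It fails at once if the wide lid is forced open by the robot while latched (value of joint wide_lid between 0.08 and 0.15 rad and value of joint wide_tab below 0.05 rad and contact force between the arm and wide_lid above 3 N).
It fails at once if the narrow holder's tab is pressed or its lid opened (value of joint narrow_tab above 0.12 rad or value of joint narrow_lid above 0.1 rad).
It fails at once if the robot touches the bearing in the wide holder (contact force between the arm and seated_bearing above 0.5 N).
It fails at once if the bearing in the wide holder is shifted by more than 12 mm, or another loose thing by more than 20 mm (distance of seated_bearing from where it was at the start of the episode above 0.012 m or distance of any of front_bearing, rear_bearing, micrometer, marker, screwdriver from where it was at the start of the episode above 0.02 m).
It also fails if it takes over 42 s, if anything falls off the work surface, if the arm or the gripper's body presses on something with over 40 N, if the wrist force passes 120 N, or if a joint passes its speed limit or range.

## Working session

There is one attempt and no reset: what is moved stays moved. The work goes in short steps, Python scripts to look and compute and a tool call to move; the robot and the scene stay as the last step left them, time stands still between calls to the robot, and variables do not carry over. Pictures are saved under pics/ and viewed, about 8 in all and at most 12, crops included, and the job is handed in when it is done.

Besides the shell and the picture viewer there is one more tool, called as name([rows], argument=value, ...), one row to a line, values as JSON. arm_command: Moves the arm, as the interface text tells. Shifts and turns lie within -1 to 1; 1 stands for 0.04 m of shift or 0.12 rad of turn. Its arguments: {"type":"object","properties":{"commands":{"type":"array"},"gripper":{"type":"number"},"newtons":{"type":"number"}},"required":["commands"]}

```bash
mkdir -p pics; cat > h.py <<'E'
import numpy as np, cv2
from scipy.spatial.transform import Rotation as R
from rig import readout, eyes, ctrl
def Rm(a):
    a=np.array(a,float)
    if a.shape==(3,3): return a
    return R.from_rotvec(a).as_matrix() if a.size==3 else R.from_quat(a).as_matrix()
def ray(p,c):
    K=np.array(p["camera_matrix"]);d=np.array(p["distortion"])
    u=cv2.undistortPoints(np.array([[[c[0]*640,c[1]*480]]]),K,d)[0,0]
    return np.array(p["origin"]),Rm(p["attitude"])@np.array([u[0],u[1],1])
def onz(p,c,z):
    o,r=ray(p,c); return o+r*(z-o[2])/r[2]
def tri(obs):
    A=np.zeros((3,3));b=np.zeros(3)
    for p,c in obs:
        o,r=ray(p,c);r=r/np.linalg.norm(r);M=np.eye(3)-np.outer(r,r);A+=M;b+=M@o
    return np.linalg.solve(A,b)
def proj(p,X):
    Rw=Rm(p["attitude"]).T
    q,_=cv2.projectPoints(np.array(X,float).reshape(-1,3),cv2.Rodrigues(Rw)[0],-Rw@np.array(p["origin"]),np.array(p["camera_matrix"]),np.array(p["distortion"]))
    return q[:,0]
E
python3 - <<'E'
from h import *
s=readout.observe(); print(s); print(ctrl.tcp_to_grasp)
P={n:eyes.snapshot(n) for n in("scene","top")}
for n,p in P.items():
    cv2.imwrite(f"pics/{n}0.png",p["img"]); print(n,p["origin"],p["attitude"],p["camera_matrix"])
Z=dict(wide_holder=0,wide_pad=.032,wide_lid_hinge=.045,wide_lid_edge=.045,narrow_holder=0,front_bearing=0,rear_bearing=0,micrometer=0,marker=0,screwdriver=0)
for k,z in Z.items():
    for n,p in P.items():
        for r in eyes.spot_point(p,k)[:2]:
            print(k,n,round(r["confidence"],2),np.round(r["centre"]*np.array([640,480]),0),np.round(onz(p,r["centre"],z),4))
E
```

```text
{'t': 0.0, 'qpos': array([9.83428001e-01, 3.13976460e-01, 4.49697875e-02, 1.30361547e+00,
       1.56886605e-05, 1.43119453e+00]), 'qd': array([ 1.29941366e-03, -9.74792739e-05,  1.01830294e-03,  9.64560640e-04,
       -3.18165387e-04, -4.53869666e-04]), 'joint_efforts': array([-1.33850644e-03, -4.80631614e+01,  2.98532706e+01,  1.94873207e-02,
       -3.25799529e-04, -7.95342032e-06]), 'eef_pos': array([0.24866161, 0.51787341, 0.23041875]), 'tool_rot': array([-0.87418617,  1.39008175,  0.87298298]), 'force': array([ 0.09891627,  0.027512  , -0.88700651]), 'ft_torque': array([-0.01711504,  0.02361919, -0.00566945]), 'finger_gap': 0.08575409933068216}
0.0187
scene [-0.05102805 -1.12608274  0.71493616] [-1.99247299  0.58528824 -0.35371064] [[533.87344946   0.         319.61400552]
 [  0.         533.87344946 240.28619014]
 [  0.           0.           1.        ]]
top [ 0.46437122 -0.08744801  1.40457459] [-2.14071056  2.2020824  -0.1099621 ] [[520.2381087    0.         317.70467852]
 [  0.         520.2381087  237.31642042]
 [  0.           0.           1.        ]]
wide_holder scene 
[... 774 characters left out ...]
ring scene 0.5 [252. 287.] [ 0.408  -0.1089  0.    ]
front_bearing top 0.37 [329. 311.] [ 0.4043 -0.1178  0.    ]
front_bearing top 0.17 [287. 258.] [ 0.5511 -0.0092  0.    ]
rear_bearing scene 0.54 [380. 264.] [ 0.7417 -0.1924  0.    ]
rear_bearing top 0.41 [352. 186.] [ 0.7424 -0.1916  0.    ]
micrometer scene 0.9 [328. 348.] [ 0.438  -0.4014  0.    ]
micrometer top 0.59 [432. 292.] [ 0.4468 -0.3963  0.    ]
marker scene 0.57 [194. 246.] [0.3649 0.1732 0.    ]
screwdriver scene 0.82 [365. 240.] [ 0.7907 -0.0611  0.    ]
screwdriver scene 0.53 [260. 244.] [0.527  0.0836 0.    ]
screwdriver top 0.83 [299. 166.] [ 0.8031 -0.0465  0.    ]
screwdriver top 0.18 [279. 278.] [0.4959 0.0147 0.    ]
```

View pics/scene0.png

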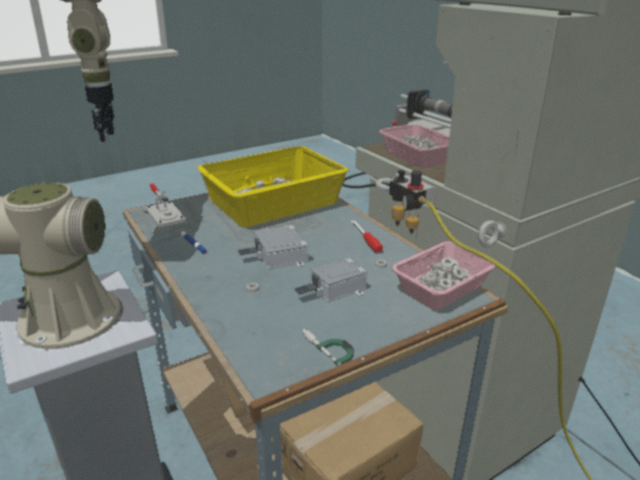

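View pics/top0.png

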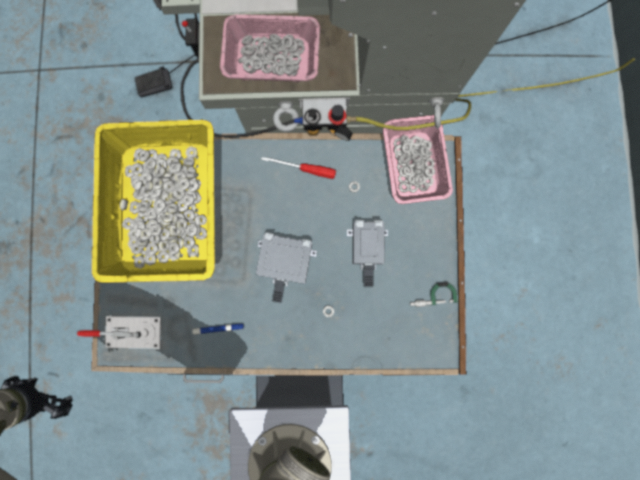

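The scene picture shows the wide holder at about (280,247) with its tab at (245,251), and the narrow one at (340,280). In the top picture they are at (285,258), tab (278,290), and (368,243), tab (369,275). This agrees with the networks. Next I fit the holder's pose and work out the approach.

```bash
cat >> h.py <<'E'
from scipy.optimize import least_squares
PT=dict(wide_holder=(0,0,0),wide_pad=(-.1,0,.032),wide_lid_hinge=(.055,0,.045),wide_lid_edge=(-.055,0,.045))
def fit(pics,names=PT,x0=(.55,-.003,-.18),lid=True):
    ob=[]
    for p in pics:
        for k in names:
            r=eyes.spot_point(p,k)
            if r and r[0]["confidence"]>.4: ob.append((p,k,np.array(r[0]["centre"])*[640,480]))
    W=lambda v,k:np.array([v[0],v[1],0])+R.from_euler('z',v[2]).as_matrix()@np.array(PT[k])
    f=lambda v:np.concatenate([proj(p,W(v,k))[0]-c for p,k,c in ob])
    s=least_squares(f,x0,loss='soft_l1',f_scale=2)
    for (p,k,c),e in zip(ob,f(s.x).reshape(-1,2)): print(k,p["shot"],np.round(e,1))
    print("pose",np.round(s.x,4)); return s.x
def tool():
    s=readout.observe(); return s,R.from_rotvec(s["tool_rot"]).as_matrix()
def plan(H,wps,rx=0):
    """wps in holder frame (fwd,left,z) -> total shift units in tool axes after turning rx"""
    s,M=tool(); M=M@R.from_euler('x',rx).as_matrix(); p=s["eef_pos"].copy()
    C=R.from_euler('z',H[2]).as_matrix()
    for w in wps:
        q=np.array([H[0],H[1],0])+C@np.array(w); print(w,np.round(q,4),"units",np.round(M.T@(q-p)/.04,2)); p=q
E
python3 - <<'E'
from h import *
s,M=tool(); print(np.round(M,3), np.arctan2(M[1,1],M[0,1]))
H=fit([eyes.snapshot("scene"),eyes.snapshot("top")])
yy=np.arctan2(M[1,1],M[0,1])
C=R.from_euler('z',H[2]).as_matrix()
for rx in (-(H[2]-yy), (H[2]-yy)):
    M2=M@R.from_euler('x',rx).as_matrix(); print(rx, np.round(C.T@M2,3))
plan(H,[(-.115,0,.231),(-.115,0,.13)])
E
```

```text
[[ 0.    -0.901  0.433]
 [ 0.     0.433  0.901]
 [-1.     0.     0.   ]] 2.6937517997631697
wide_holder 3 [-2.   0.6]
wide_pad 3 [ 4.9 -1.6]
wide_lid_hinge 3 [0.3 2.3]
wide_lid_edge 3 [-2.5  0.3]
wide_holder 4 [ 0.6 -0.1]
wide_pad 4 [-0.1 -0.3]
wide_lid_hinge 4 [-1.2  0.3]
wide_lid_edge 4 [ 0.6 -0.7]
pose [ 0.5488 -0.003  -0.1574]
2.8511136333359914 [[ 0.  1. -0.]
 [ 0. -0. -1.]
 [-1.  0. -0.]]
-2.8511136333359914 [[ 0.     0.836 -0.549]
 [ 0.    -0.549 -0.836]
 [-1.    -0.    -0.   ]]
(-0.115, 0, 0.231) [0.4352 0.015  0.231 ] units [ 0.01 -9.65 -9.33]
(-0.115, 0, 0.13) [0.4352 0.015  0.13  ] units [ 2.52 -0.   -0.  ]
```

arm_command([
  [[-0.5,-0.6,-0.58,0],[-0.5,-0.6,-0.58,0],[0,-0.6,-0.58,0],[0,-0.6,-0.58,0],[0,-0.6,-0.58,0],[0,-0.6,-0.58,0],[0,-0.6,-0.58,0],[0,-0.6,-0.58,0]],
], gripper=1, newtons=20)

```text
t: 2.27
eef_pos: [0.3419, 0.2665, 0.2715]
tool_rot: [-0.874, 1.387, 0.874]
force: [1.6, -0.4, 0.3]
finger_gap: -0.0001
```

arm_command([
  [[0,-0.6,-0.58,0],[0,-0.6,-0.58,0],[0,-0.6,-0.58,0],[0,-0.6,-0.58,0],[0,-0.6,-0.58,0],[0,-0.5,-0.5,0],[0,-0.4,-0.4,0],[0,0,0,0]],
])

```text
t: 2.93
eef_pos: [0.4179, 0.0602, 0.2713]
tool_rot: [-0.871, 1.39, 0.868]
force: [0.6, 0.5, 0.1]
finger_gap: -0.0
```

arm_command([
  [[0,0,0,-0.6],[0,0,0,-0.6],[0,0,0,-0.6],[0,0,0,-0.6],[0,0,0,0],[0,0,0,0],[0,0,0,0],[0,0,0,0]],
])

```text
t: 3.6
eef_pos: [0.4164, 0.0636, 0.2713]
tool_rot: [-1.09, 1.281, 1.09]
force: [-0.5, 0.2, 0.5]
finger_gap: 0.0001
```

```bash
python3 - <<'E'
from h import *
s,M=tool(); print(s["t"],s["eef_pos"],s["force"],s["finger_gap"],s["qpos"]); print(np.round(M,3))
w=eyes.snapshot("wrist"); cv2.imwrite("pics/w1.png",w["img"])
print(w["origin"])
H=fit([w])
H=fit([w,eyes.snapshot("top"),eyes.snapshot("scene")])
q=proj(w,[np.array([H[0],H[1],0])+R.from_euler('z',H[2]).as_matrix()@np.array(v) for v in PT.values()]); print(q)
plan(H,[(-.106,0,.27),(-.106,0,.06)])
E
```

```text
3.6 [0.4164316  0.06356991 0.27133504] [-0.53585811  0.15999288  0.48729291] 5.2285811158932726e-05 [-3.96791165e-02  4.20707815e-03 -2.26861132e-01  1.33961256e+00
  1.30497004e-04  1.20993334e-01]
[[ 0.    -0.987  0.16 ]
 [ 0.     0.16   0.987]
 [-1.    -0.     0.   ]]
[0.34530519 0.07577855 0.41337495]
wide_holder 5 [ 1. -2.]
wide_pad 5 [ 1.  -0.8]
wide_lid_edge 5 [-3.2 50.5]
pose [ 5.488e-01  2.000e-04 -2.176e-01]
wide_holder 5 [ 0.4 -3.3]
wide_pad 5 [ 0.8 -2.4]
wide_lid_edge 5 [-3.7 48.9]
wide_holder 6 [-1.7 -0.8]
wide_pad 6 [ 1.  -1.8]
wide_lid_hinge 6 [ 0.1 -0.1]
wide_lid_edge 6 [-0.2 -0.4]
wide_holder 7 [-2.9  0.2]
wide_pad 7 [ 6.  -2.7]
wide_lid_hinge 7 [0.7 0.5]
wide_lid_edge 7 [-1.2 -2.5]
pose [ 5.472e-01 -1.000e-04 -2.222e-01]
[[284.99479076 321.96350336]
 [285.48606016 240.19421413]
 [279.4998437  391.26645437]
 [282.60953818 290.85793275]]
(-0.106, 0, 0.27) [0.4438 0.0232 0.27  ] units [ 0.03 -0.83 -0.88]
(-0.106, 0, 0.06) [0.4438 0.0232 0.06  ] units [ 5.25  0.   -0.  ]
```

View pics/w1.png

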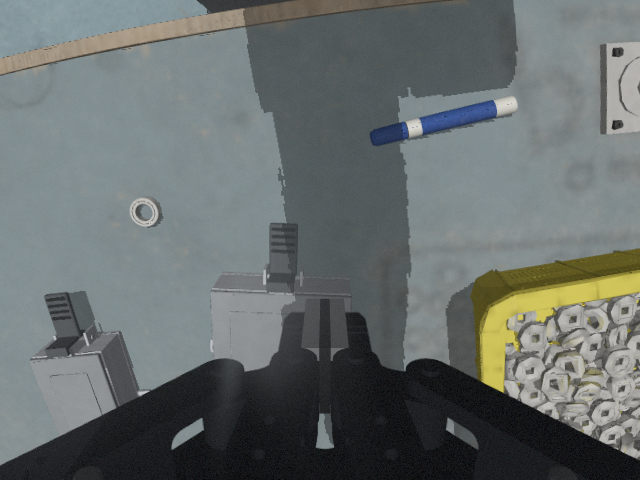

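The wrist view shows the wide holder's tab at about x 270–298, y 223–280, and the lid's front edge near y 280. The narrow tab is well off to the left at (68,315). I'll crop it to pin down the yaw.

```bash
python3 - <<'E'
import cv2
i=cv2.imread("pics/w1.png")[210:360,195:365]
cv2.imwrite("pics/w1c.png",cv2.resize(i,None,fx=4,fy=4,interpolation=cv2.INTER_CUBIC))
E
```

```text
(no output)
```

View pics/w1c.png

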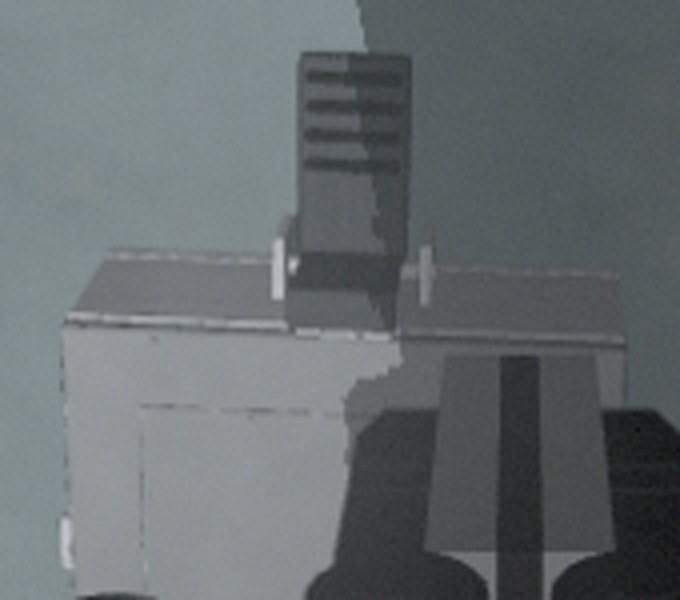

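```bash
python3 - <<'E'
from h import *
w=eyes.snapshot("wrist")
f=lambda c,r,z:onz(w,((195+c/4)/640,(210+r/4)/480),z)
for n,a,b,z,d in (("lid",(66,318),(625,340),.051,-.055),("base",(108,250),(618,273),0,-.055),("tab",(300,53),(411,53),.032,-.116)):
    A,B=f(*a,z),f(*b,z); m=(A+B)/2; yaw=np.arctan2(-(B-A)[0],(B-A)[1])
    print(n,A,B,np.linalg.norm(A-B),"yaw",yaw,"centre",m[:2]-d*np.array([np.cos(-.19),np.sin(-.19)]))
E
```

```text
lid [ 0.47978337 -0.05126463  0.051     ] [0.50516614 0.07379059 0.051     ] 0.12760521691932367 yaw -0.2002521455824035 centre [0.54648499 0.00087574]
base [ 0.48199483 -0.05378771  0.        ] [0.50891352 0.07441524 0.        ] 0.13099852006709148 yaw -0.20696282545428332 centre [ 5.49464412e-01 -7.34718513e-05]
tab [0.43165675 0.01072777 0.032     ] [0.43572403 0.03571254 0.032     ] 0.025313660212643873 yaw -0.1613747069548133 centre [0.54760288 0.00131252]
```

```bash
python3 - <<'E'
from h import *
plan((.548,.0007,-.20),[(-.106,0,.2713),(-.106,0,.04)],rx=.04)
E
```

```text
(-0.106, 0, 0.2713) [0.4441 0.0218 0.2713] units [-0.   -0.88 -0.88]
(-0.106, 0, 0.04) [0.4441 0.0218 0.04  ] units [ 5.78  0.   -0.  ]
```

arm_command([
  [[0,0,0,0.33],[0,-0.44,-0.44,0],[0,-0.44,-0.44,0],[0.9,0,0,0],[0.9,0,0,0],[0.9,0,0,0],[0.6,0,0,0],[0,0,0,0]],
])

```text
t: 5.27
eef_pos: [0.4401, 0.0222, 0.1346]
tool_rot: [-1.056, 1.303, 1.067]
force: [-0.2, 0.3, 0.1]
finger_gap: 0.0002
```

arm_command([
  [[0.7,0,0,0],[0.6,0,0,0],[0.4,0,0,0],[0.3,0,0,0],[0.3,0,0,0],[0,0,0,0],[0,0,0,0],[0,0,0,0]],
])

```text
t: 5.93
eef_pos: [0.4453, 0.0218, 0.0487]
tool_rot: [-1.062, 1.295, 1.06]
force: [0.5, 0.1, -0.0]
finger_gap: 0.0002
```

```bash
python3 - <<'E'
from h import *
w=eyes.snapshot("wrist"); cv2.imwrite("pics/w2.png",w["img"])
plan((.548,.0007,-.20),[(-.106,0,.032),(-.106,0,.024)])
s,M=tool();print(np.round(M,3),s["force"])
E
```

```text
(-0.106, 0, 0.032) [0.4441 0.0218 0.032 ] units [ 0.42  0.03 -0.01]
(-0.106, 0, 0.024) [0.4441 0.0218 0.024 ] units [ 0.2  0.  -0. ]
[[ 0.002 -0.98   0.198]
 [-0.     0.198  0.98 ]
 [-1.    -0.002  0.   ]] [ 0.63427878 -0.08921864  0.35517818]
```

View pics/w2.png

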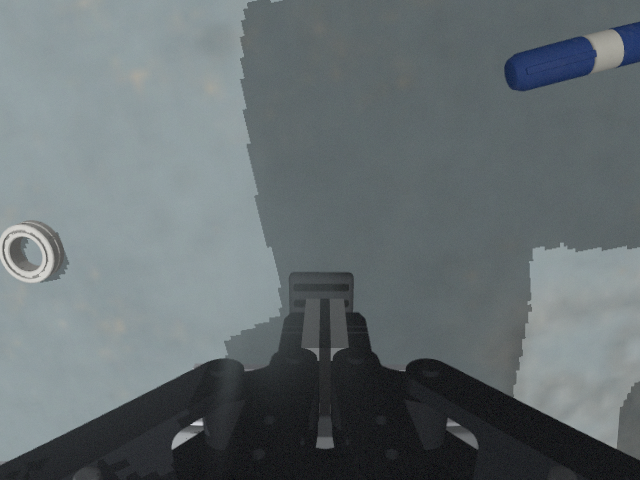

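Aligned: the tab is at x 290–353 and the fingers are centred on it at x about 325. Pressing now.

arm_command([
  [[0.3,0.05,0,0],[0.12,0,0,0],[0.1,0,0,0],[0.08,0,0,0],[0,0,0,0],[0,0,0,0],[0,0,0,0],[0,0,0,0]],
])

```text
t: 6.65
eef_pos: [0.4414, 0.0225, 0.0233]
tool_rot: [-1.06, 1.298, 1.062]
force: [-3.9, 1.1, 4.6]
finger_gap: -0.0001
```

```bash
python3 - <<'E'
from h import *
w=eyes.snapshot("scene")["img"][180:320,200:380]; cv2.imwrite("pics/s2.png",cv2.resize(w,None,fx=4,fy=4,interpolation=cv2.INTER_CUBIC))
s,M=tool();print(s["eef_pos"],s["force"])
E
```

```text
[0.44140041 0.02244698 0.02331091] [-5.56427987  2.34732492  3.61886516]
```

View pics/s2.png

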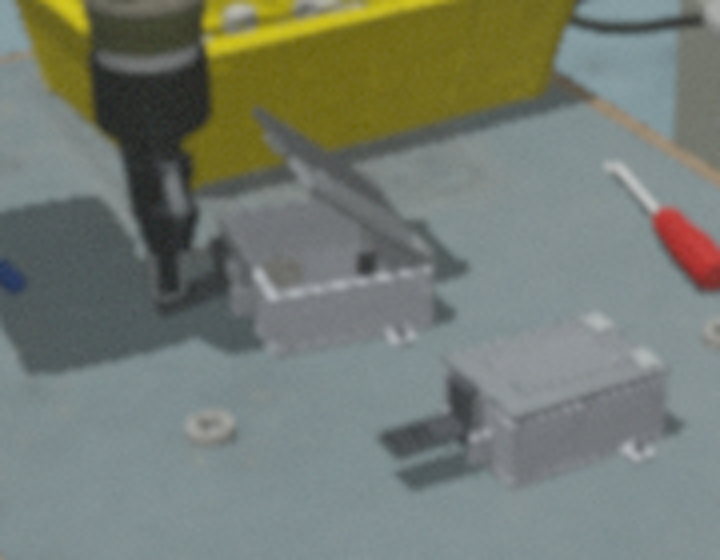

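The picture shows the lid sprung part way up (edge at about (262,115) in the crop), the fingers still on the tab, and the narrow holder shut. Next I let the tab up and plan the arc, offset to −y so the fingers clear the tongue.

arm_command([
  [[-0.3,0,0,0],[-0.5,0,0,0],[-0.6,0,0,0],[-0.5,0,0,0],[0,0,-0.4,0],[0,0,-0.48,0],[0,0,0,0],[0,0,0,0]],
])

```text
t: 7.37
eef_pos: [0.4362, -0.013, 0.0997]
tool_rot: [-1.061, 1.296, 1.058]
force: [0.2, 0.2, -0.2]
finger_gap: 0.0002
```

```bash
python3 - <<'E'
from h import *
w=eyes.snapshot("scene")
for k in ("wide_lid_edge","wide_lid_hinge"): print(k,[(r["confidence"],np.array(r["centre"])*[640,480]) for r in eyes.spot_point(w,k)[:2]])
H=(.548,.0007,-.20);C=R.from_euler('z',H[2]).as_matrix()
print(proj(w,[np.array([H[0],H[1],0])+C@np.array(v) for v in ((-.0284,0,.1167),(.055,0,.045))]))
plan(H,[(-.055,-.035,.092),(-.0154,-.035,.113),(.0146,-.035,.126),(.044,-.035,.130),(.0595,-.035,.125),(.0645,-.035,.125)])
s,M=tool();print(s["eef_pos"],s["force"])
E
```

```text
wide_lid_edge [(0.92, array([270.72 , 217.824]))]
wide_lid_hinge [(0.59, array([295.616, 233.184]))]
[[268.60370065 216.71094106]
 [299.17415187 235.74611066]]
(-0.055, -0.035, 0.092) [ 0.4871 -0.0227  0.092 ] units [ 0.18 -1.32 -0.01]
(-0.0154, -0.035, 0.113) [ 0.526  -0.0305  0.113 ] units [-0.52 -0.99 -0.  ]
(0.0146, -0.035, 0.126) [ 0.5554 -0.0365  0.126 ] units [-0.32 -0.75 -0.  ]
(0.044, -0.035, 0.13) [ 0.5842 -0.0423  0.13  ] units [-0.1  -0.74 -0.  ]
(0.0595, -0.035, 0.125) [ 0.5994 -0.0454  0.125 ] units [ 0.13 -0.39 -0.  ]
(0.0645, -0.035, 0.125) [ 0.6043 -0.0464  0.125 ] units [ 0.   -0.12 -0.  ]
[ 0.43547369 -0.01194138  0.09919689] [0.29072045 0.81749039 0.49083438]
```

arm_command([
  [[0.1,-0.5,0,0],[0.1,-0.5,0,0],[0,-0.32,0,0],[-0.15,-0.25,0,0],[-0.14,-0.25,0,0],[-0.13,-0.25,0,0],[-0.1,-0.24,0,0],[-0.12,-0.25,0,0]],
])

```text
t: 8.18
eef_pos: [0.5356, -0.0317, 0.1166]
tool_rot: [-1.061, 1.297, 1.063]
force: [-0.2, 0.2, 1.0]
finger_gap: -0.0002
```

arm_command([
  [[-0.1,-0.25,0,0],[-0.1,-0.25,0,0],[-0.05,-0.25,0,0],[-0.03,-0.25,0,0],[-0.02,-0.24,0,0],[0.06,-0.2,0,0],[0.07,-0.19,0,0],[0,0,0,0]],
])

```text
t: 8.85
eef_pos: [0.6004, -0.0453, 0.1225]
tool_rot: [-1.061, 1.297, 1.062]
force: [-0.4, -0.0, 0.1]
finger_gap: -0.0002
```

```bash
python3 - <<'E'
from h import *
w=eyes.snapshot("scene")["img"][180:320,200:380]; cv2.imwrite("pics/s3.png",cv2.resize(w,None,fx=4,fy=4,interpolation=cv2.INTER_CUBIC))
H=(.548,.0007,-.20); plan(H,[(.0645,-.035,.125)])
s,M=tool();print(s["eef_pos"],s["force"])
E
```

```text
(0.0645, -0.035, 0.125) [ 0.6043 -0.0464  0.125 ] units [-0.06 -0.12 -0.01]
[ 0.59950915 -0.04514602  0.12266683] [-1.00763328  0.69103258 -0.42631787]
```

View pics/s3.png

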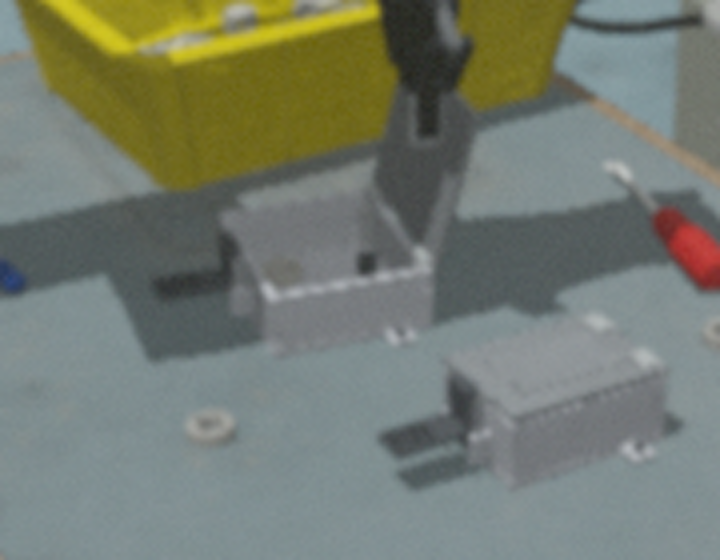

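The picture shows the lid past upright, leaning to the back with its top at about (430,95)–(475,125). The tab is up again and the narrow holder is still shut. I push a few mm more, then back off forward and up.

arm_command([
  [[0,-0.06,0,0],[0,-0.06,0,0],[0,-0.03,0,0],[0,0,0,0],[0,0,0,0],[0,0,0,0],[0,0,0,0],[0,0,0,0]],
])

```text
t: 9.57
eef_pos: [0.6052, -0.0466, 0.1238]
tool_rot: [-1.061, 1.297, 1.061]
force: [-0.1, -0.6, -0.4]
finger_gap: -0.0001
```

arm_command([
  [[0,0.2,0,0],[0,0.5,0,0],[0,0.7,0,0],[-0.3,0.7,0,0],[-0.6,0.7,0,0],[-0.6,0.5,0,0],[-0.6,0.3,0,0],[-0.4,0.2,0,0]],
])

```text
t: 10.23
eef_pos: [0.4545, -0.016, 0.2259]
tool_rot: [-1.062, 1.296, 1.06]
force: [1.2, -0.2, 0.1]
finger_gap: 0.0004
```

arm_command([
  [[0,0,0,0],[0,0,0,0],[0,0,0,0],[0,0,0,0],[0,0,0,0],[0,0,0,0],[0,0,0,0],[0,0,0,0]],
])

```text
t: 10.9
eef_pos: [0.4562, -0.0165, 0.2231]
tool_rot: [-1.06, 1.298, 1.062]
force: [0.3, 0.2, 0.3]
finger_gap: 0.0
```

```bash
python3 - <<'E'
from h import *
w=eyes.snapshot("scene"); i=w["img"][180:320,200:380]; cv2.imwrite("pics/s4.png",cv2.resize(i,None,fx=4,fy=4,interpolation=cv2.INTER_CUBIC))
t=eyes.snapshot("top")
H=(.548,.0007,-.20);C=R.from_euler('z',H[2]).as_matrix()
for n,p in (("scene",w),("top",t)):
    print(n,[(round(r["confidence"],2),np.array(r["centre"])*[640,480]) for r in eyes.spot_point(p,"wide_lid_edge")[:2]])
    for th in (1.7,1.75,1.85): print(th,proj(p,np.array([H[0],H[1],0])+C@np.array([.055-.11*np.cos(th),0,.045+.11*np.sin(th)])))
    for k in ("front_bearing","rear_bearing","micrometer","marker","screwdriver","wide_pad"):
        print(k,[(round(r["confidence"],2),np.round(np.array(r["centre"])*[640,480])) for r in eyes.spot_point(p,k)[:1]])
s,M=tool();print(s["t"],s["eef_pos"],s["force"])
E
```

```text
scene [(0.73, array([309.376, 202.176]))]
1.7 [[303.54936172 198.16283408]]
1.75 [[305.48844874 198.16075795]]
1.85 [[309.29482571 198.44614071]]
front_bearing [(0.55, array([252., 289.]))]
rear_bearing [(0.5, array([385., 263.]))]
micrometer [(0.8, array([327., 348.]))]
marker [(0.57, array([195., 245.]))]
screwdriver [(0.66, array([366., 239.]))]
wide_pad [(0.7, array([238., 248.]))]
top [(0.76, array([286.08, 220.8 ]))]
1.7 [[284.83091337 227.04999173]]
1.75 [[285.24971569 224.89757564]]
1.85 [[286.09306869 220.71508095]]
front_bearing [(0.5, array([328., 310.]))]
rear_bearing [(0.56, array([351., 181.]))]
micrometer [(0.61, array([434., 293.]))]
marker [(0.68, array([221., 328.]))]
screwdriver [(0.82, array([299., 166.]))]
wide_pad []
11.7 [ 0.45626667 -0.01648554  0.2237083 ] [-0.86142137  0.08503978  0.20822291]
```

View pics/s4.png

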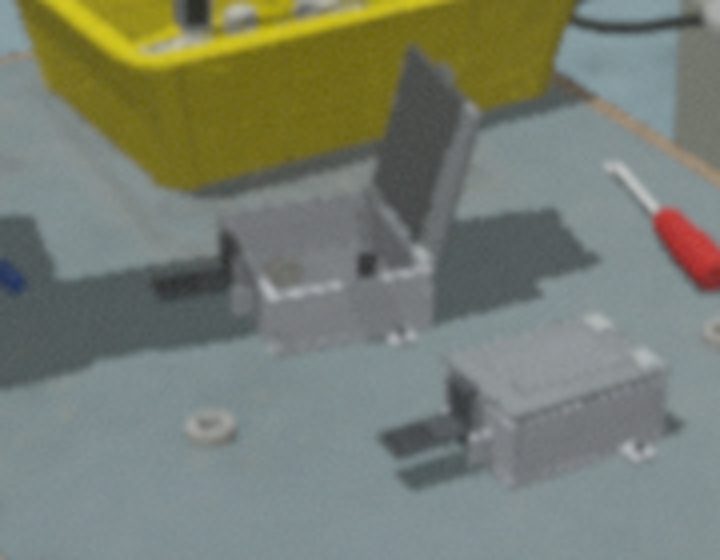

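The picture shows the lid open and leaning back (top at about (410,50)–(475,105)), the tab up at (190,280), the narrow holder shut and the arm clear. Both cameras' edge readings fit the 1.85 rad stop best.

```bash
python3 -c "
from rig import ctrl; print(ctrl.close_job())"
```

```text
the job is handed in; nothing more can be done
None
```

The wide holder's lid is fully open and staying there, and I handed the job in at about 11.7 s of the 42 s allowed; it reports no verdict. With the fingers shut, I pressed the outer half of the tab down about 9 mm and the lid sprang up. I let the tab back up, then pushed the lid over in an arc from the front, to one side of its tongue, and backed the arm off.

**Last checks:**
- **Lid:** the top camera puts its edge within 0.1 px of where it would be at the 1.85 rad stop. In the scene camera the column fits 1.85, but the row is about 4 px off.
- **Holders:** in the last picture the wide holder's tab is back up, and the narrow holder is shut with its tab unpressed.
- **Loose things:** the front bearing, micrometer, marker and screwdriver read within about 2 px of the start.
- **Rear bearing:** its reading differed by about 5 px in each camera. The arm never went near it, so I put that down to network scatter; I did not check it further.
- **Bearing in the wide holder:** I did not measure it separately. It looks the same in the last three pictures, and the fingers stayed above the box rim whenever they were over the holder.
- **Arm:** it stands clear at 0.22 m height, touching nothing, with the force reading under 1 N.

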